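# Shut and lock the access panel of a test fixture

### The arm

A 7-joint arm with a two-finger parallel gripper is mounted at the origin on the work surface. World frame = base frame: x ahead of the robot, y to its left, z up, the work surface at z = 0. Lengths are in m, angles in rad, forces in N, time in s.
With the tool pointing down it reaches from about 0.4 to 0.85 m from the base axis. Payload 10.4 kg.
Tool frame: the origin (TCP) lies on the centre line of the jaws, within the pads' length; the fingertips stand 11 mm ahead of it and the grasp point (between the pads) lies 8 mm behind it (manip.finger_overhang is the distance from the TCP to the fingertips, in m); z points along the fingers, y is the line along which they close (so a half turn about z gives the same grasp; the last joint's range is limited). The gripper opens to 85 mm and grips with 20 to 120 N. Pads are 22 mm wide; open, the fingers measure 114 mm over their backs; the gripper's body (76 mm by 85 mm) begins 54 mm behind the grasp point. The pads swing forward as they close: fully open they stand 13 mm farther back than shut.
Start: joints at [1.307, 0.332, -0.065, 1.46, 0.022, 1.35, -0.088], TCP at [0.149, -0.607, 0.242] pointing down, gripper open.
Joint ranges: [-2.6, 2.6], [-0.5, 2.12], [-1.47, 1.34], [0.16, 2.42], [-1.27, 4.41], [0.06, 2.06], [-2.6, 2.6]. Speed limits (rad/s): [2.22, 2.22, 2.79, 2.79, 3.14, 3.14, 3.14].

### API

Orientations are given as a unit quaternion [x, y, z, w].
In Python, from workcell import manip, imaging, workorder gives the robot as it stands.
- The arm moves only by the tool jog_arm, never from a script. Its argument "deltas" is a list of rows, each an object with "gripper": the opening, from 0 (shut) to 1 (fully open); "offset": the shift along the tool's x, y, z in m, a list of three; "rotation": the turn, a rotation vector about the tool's x, y, z in degrees, a list of three. In form: [{"gripper": gripper, "offset": [tx, ty, tz], "rotation": [ax, ay, az]}, ...]. A call has 1 to 20 rows; each row shifts and turns the commanded pose from where the row before left it, along the tool's axes as they then stand; what a row does not reach is not made up. A row lasts 1/10 s, in which the tool goes at most 50 mm and 8.59 degrees, less where a joint would pass 70% of its speed; a pose out of reach is approached as far as the arm can. A call with a gripper value outside its range is refused whole. The fingers move at their own pace and stop on an object; "newtons" is the grip in N (left out, the last holds). Time passes only in rows, so rows that do not move let the fingers close. It gives the time, the measured TCP pose, the force, the opening and the grip force at its end, in the units of the state.
- manip.get_obs(): the state, without advancing time (a new reading comes with each control period).
- imaging.camera(name): name is "scene" or "top"; returns the picture (420x560x3 uint8, blue, green, red); there is no depth.
- imaging.camera_model(name): a dict with "camera_matrix" (3x3 intrinsics, pixels), "world_to_cam" (4x4, takes a point from world to camera coordinates). Camera axes: x right, y up, looking along -z (the intrinsics and any distortion apply to the point x, -y, -z); pixel columns grow to the right and rows downward; lengths in m; the calibration is good to about 2 mm. A picture is of the moment at which its call begins. camera_model takes no time and is no camera call.
- workorder.hand_in(): hands the job in; it is judged then, once.
The state is a dict: "clock": time; "joint_pos": joint angles; "joint_velocities": joint speeds; "tau": joint torques, N m; "position": TCP position; "ee_rot": TCP orientation; "ft_force": force on the tool from outside, world axes, zero at the start; "torque": the same for the moment, N m; "grip_width": opening from 0.0 (shut) to 1.0 (fully open); "grasp_force": force on a finger pad.
Only numpy, scipy, OpenCV 4.12 (cv2) and the standard library are available. Lean on these libraries where they do the work, as an engineer would, in place of code of your own. Each camera call takes 0.05 s, during which the arm holds its last target. There are 200 camera calls.

### The job

The access panel on top of the grey test fixture stands ajar. With the fingertips only, push it down until it is shut, then set a fingertip in the slot of each of its two flush round fasteners and turn each one clockwise a quarter turn to its stop, so that both slots lie parallel to the panel's front edge and the panel is locked. Do not raise the panel any further, do not turn a fastener before the panel is shut, and leave everything else on the bench and on the fixture where it is.

Things in the scene. Friction and masses are not known exactly. Their poses are not given: they have to be found in the camera images.
- fixture: Grey test fixture fixed to the bench, 320 (x) x 360 (y) x 100 mm high; origin at the centre of its underside, x away from the robot, y to its left, z up. The front wall (x = -160) faces the robot. Top: a hinged panel, x = -160 to +70, and behind it a solid ledge, x = +74 to +160, all at z = 100 when the panel is shut.
- panel (a joint): Angle of the panel about its rear top edge (fixture x = +70, z = 100 mm). 0 = shut, flush, hard stop; grows as the front edge rises; 0.25 to 0.5 at the start. Aluminium, 230 mm hinge to front edge, 356 wide, 16 thick. The hinge is stiff: it stays where left; a push of 1 to 4 N down near the front edge closes it.
- panel_edge (a point): Point on the panel's top face, mid-width, 30 mm behind its front edge and 200 mm from the hinge: clear flat space about 90 mm wide between the two fasteners. Axes as the fixture's when the panel is shut.
- left_cam (a joint): Angle of the left fastener, growing CLOCKWISE seen from above. 0 = unlocked, slot at right angles to the panel's front edge; 1.571 = locked, hard stop, slot parallel to that edge. 0 to 0.3 at the start. Turns against 0.15 N m of friction, stays where left; a tongue below swings under a keeper, and hits it if turned before the panel is shut.
- left_cam_slot (a point): Floor of the left fastener's slot, on its axis, 12 mm below the panel's top (panel shut: fixture x = -100, y = +95, z = 88 mm). Round grey plastic head 96 mm across, rim 2 mm above the panel; the straight slot (black floor) is 34 mm wide, 84 long (42 either side of the axis), 14 deep, halves alike. Site x lies along the slot and turns with it, parallel to the panel's x at joint 0.
- right_cam (a joint): Angle of the right fastener, growing CLOCKWISE seen from above. 0 = unlocked, slot at right angles to the panel's front edge; 1.571 = locked, hard stop, slot parallel to that edge. 0 to 0.3 at the start. Turns against 0.15 N m of friction, stays where left; a tongue below swings under a keeper, and hits it if turned before the panel is shut.
- right_cam_slot (a point): Floor of the right fastener's slot, on its axis, 12 mm below the panel's top (panel shut: fixture x = -100, y = -95, z = 88 mm). Round grey plastic head 96 mm across, rim 2 mm above the panel; the straight slot (black floor) is 34 mm wide, 84 long (42 either side of the axis), 14 deep, halves alike. Site x lies along the slot and turns with it, parallel to the panel's x at joint 0.
- ring_gauge: Bystander, to be left alone: plain steel ring 60 mm across, 22 high, on the fixture's rear ledge; origin under its centre.
- screwdriver: Bystander, to be left alone: screwdriver 150 mm long lying on the fixture's rear ledge.
- gauge_block: Bystander, to be left alone: steel block 35 x 60 x 30 mm standing beside the fixture on its left; origin under its centre.
- bottle: Bystander, to be left alone: small white bottle 48 mm across, 110 high, standing beside the fixture on its right; origin under its centre.
- caliper: Bystander, to be left alone: digital caliper 210 mm long lying on the bench to the right.
- mug: Bystander, to be left alone: white mug 80 mm across, 90 high, on the bench to the left.
- wood_jig: Bystander, to be left alone: wooden drilling jig 120 x 100 x 42 mm on the bench to the left.

How it is judged:
By the outcome, as a careful person would: the job done as asked, in the order asked, and still so for the second after the job is handed in, with the robot touching nothing.
It also fails if it takes over 54 s, if anything falls off the work surface, if the arm or the gripper's body presses on something with over 40 N, if the wrist force passes 120 N, or if a joint passes its speed limit or range.

## Working session

There is one attempt and no reset: what is moved stays moved. The work goes in short steps, Python scripts to look and compute and a tool call to move; the robot and the scene stay as the last step left them, time stands still between calls to the robot, and variables do not carry over. Pictures are saved under pics/ and viewed, at most 10 in all, crops included, and the job is handed in when it is done.

Besides the shell and the picture viewer there is one more tool, called after "Request:" as name([rows], argument=value, ...), one row to a line, values as JSON. jog_arm: Moves the arm, as the interface text tells. Its arguments: {"type":"object","properties":{"deltas":{"type":"array","items":{"type":"object","properties":{"gripper":{"type":"number"},"offset":{"type":"array","items":{"type":"number"}},"rotation":{"type":"array","items":{"type":"number"}}}}},"newtons":{"type":"number"}},"required":["deltas"]}

```bash
mkdir -p pics; ls
python3 - <<'E'
from workcell import manip, imaging
import cv2, numpy as np
for n in("scene","top"):
    cv2.imwrite(f"pics/{n}0.png",imaging.camera(n))
    m=imaging.camera_model(n); print(n,{k:np.round(v,4).tolist() if not isinstance(v,str) else v for k,v in m.items()})
print(manip.get_obs(), manip.finger_overhang)
E
```

```text
pics
scene {'camera_matrix': [[510.5726, 0.0, 279.2179], [0.0, 510.5726, 206.0142], [0.0, 0.0, 1.0]], 'world_to_cam': [[-0.3609, 0.9325, 0.0153, 0.1777], [-0.6333, -0.2571, 0.7299, 0.2774], [0.6846, 0.2538, 0.6834, -1.9108], [0.0, 0.0, 0.0, 1.0]]}
top {'camera_matrix': [[385.1351, 0.0, 275.5177], [0.0, 385.1351, 215.7441], [0.0, 0.0, 1.0]], 'world_to_cam': [[-0.0334, -0.9994, -0.001, 0.0238], [0.9779, -0.0329, 0.2067, -0.5082], [-0.2066, 0.0059, 0.9784, -0.9798], [0.0, 0.0, 0.0, 1.0]]}
{'clock': 0.1, 'joint_pos': array([ 1.30739505,  0.33279551, -0.06469417,  1.46085002,  0.02156981,
        1.34988874, -0.08854838]), 'joint_velocities': array([-0.00092411, -0.00244533,  0.00105704, -0.00238295,  0.00033031,
        0.00154458, -0.00068298]), 'tau': array([ 1.89650556e-03, -6.26745701e+01,  4.94374428e-02, -3.92425060e+01,
        1.62572041e-02,  6.93257694e-03, -3.59646879e-05]), 'position': array([ 0.14897937, -0.60665912,  0.24160717]), 'ee_rot': array([ 9.92762891e-01,  1.20089351e-01, -8.90813043e-05, -6.17536505e-04]), 'ft_force': array([-0.30696986,  0.90341542,  0.22166641]), 'torque': array([0.01185354, 0.04969273, 0.00558241]), 'grasp_force': 0.0, 'grip_width': 0.9988454437596445} 0.011
```

View pics/scene0.png

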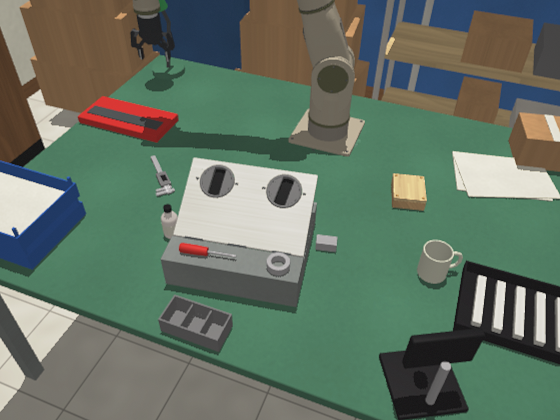

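View pics/top0.png

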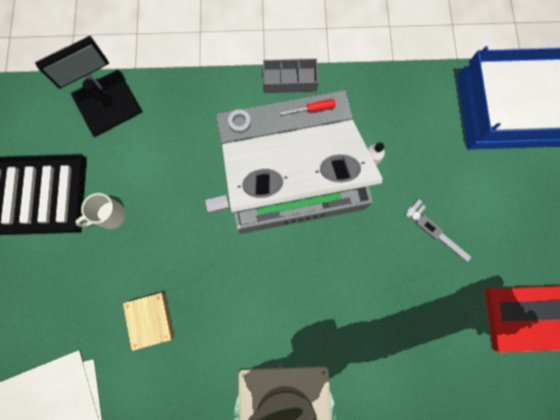

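The scene view shows the panel ajar, with the slots at about (217,181) and (284,191). In the top view the left slot is at (263,183) and the right at (340,167), the ledge's rear corners at about (218,113) and (348,92), and the panel's front corners at about (233,210) and (382,182). Next I'll take enlarged crops and triangulate.

```bash
cat > h.py <<'E'
import numpy as np, cv2
from workcell import imaging
def P(n):
    m=imaging.camera_model(n); return np.array(m["camera_matrix"])@np.diag([1,-1,-1])@np.array(m["world_to_cam"])[:3]
def tri(a,b):  # scene px, top px
    X=cv2.triangulatePoints(P("scene"),P("top"),np.float64(a).reshape(2,1),np.float64(b).reshape(2,1)); return X[:3,0]/X[3,0]
def plane(n,uv,z):
    M=P(n); H=M[:,[0,1,3]].copy(); H[:,2]+=M[:,2]*z
    X=np.linalg.solve(H,[*uv,1]); return np.r_[X[:2]/X[2],z]
def proj(n,X): x=P(n)@np.r_[X,1]; return x[:2]/x[2]
def slots(img,box,thr=45):
    x0,y0,x1,y1=box; g=img[y0:y1,x0:x1].max(2); m=(g<thr).astype(np.uint8)
    k,l,s,c=cv2.connectedComponentsWithStats(m); i=1+np.argmax(s[1:,4])
    cn=cv2.findContours((l==i).astype(np.uint8),0,2)[0][0]
    return c[i]+[x0,y0],s[i,4],cv2.minAreaRect(cn)
E
python3 - <<'E'
from h import *
s=cv2.imread("pics/scene0.png");t=cv2.imread("pics/top0.png")
L=slots(s,(268,172,302,210)),slots(t,(245,168,283,198)); R=slots(s,(202,164,235,198)),slots(t,(322,153,360,182))
for n,(a,b) in(("L",L),("R",R)): print(n,a,b,tri(a[0],b[0]).round(4))
for n,a,b in(("pfl",(317,173),(233,210)),("pfr",(193,158),(382,182)),("rearL",(299,302-24),(218,113)),):print(n,tri(a,b).round(4))
for uv in((218,113),(348,92),(238,228),(371,205)):print(uv,plane("top",uv,.1).round(4))
c=np.hstack([cv2.resize(s[150:310,150:330],None,fx=2.2,fy=2.2,interpolation=2),cv2.resize(t[85:245,205:390],None,fx=2.2,fy=2.2,interpolation=2)])
print(c.shape);cv2.imwrite("pics/c.png",c[:, :800])
E
```

```text
L (array([283.21632653, 191.53061224]), np.int32(245), ((15.379312515258789, 19.05172348022461), (10.027548789978027, 26.183042526245117), 21.801406860351562)) (array([262.34210526, 184.11403509]), np.int32(228), ((17.0, 16.0), (18.0, 12.0), 90.0)) [0.5619 0.036  0.1744]
R (array([216.64224138, 181.17241379]), np.int32(232), ((14.67431354522705, 17.252294540405273), (9.099350929260254, 25.765527725219727), 16.699241638183594)) (array([340.03738318, 169.01401869]), np.int32(214), ((18.0, 16.0), (19.60611915588379, 11.384199142456055), 71.56504821777344)) [ 0.5927 -0.1516  0.1758]
pfl [0.4918 0.1063 0.2086]
pfr [ 0.5504 -0.2447  0.1992]
rearL [0.7812 0.1582 0.1104]
(218, 113) [0.7885 0.1533 0.1   ]
(348, 92) [ 0.8388 -0.2033  0.1   ]
(238, 228) [0.4702 0.1034 0.1   ]
(371, 205) [ 0.5188 -0.2393  0.1   ]
(352, 803, 3)
```

View pics/c.png

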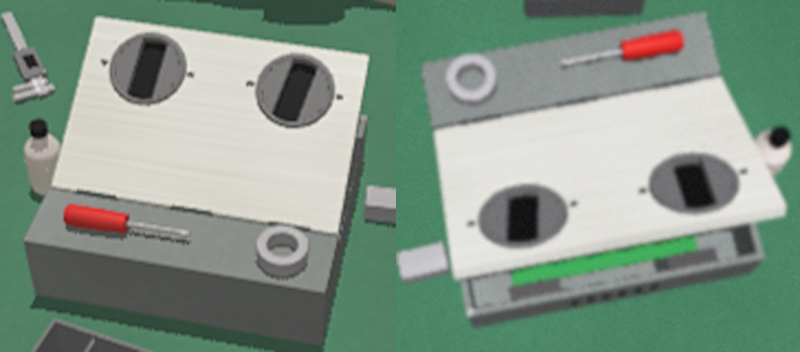

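The triangulated slots are 190 mm apart, which matches the given spacing. The yaw is about 8.7°, the fixture origin about (0.656, -0.046), and the panel angle about 0.48. I'll shut the fingers and go above the panel edge.

Request:
jog_arm([
  {"gripper":0,"offset":[0,0,-0.03]},
  {"gripper":0,"offset":[0.034,-0.029,0]},
  {"gripper":0,"offset":[0.034,-0.029,0]},
  {"gripper":0,"offset":[0.034,-0.029,0]},
  {"gripper":0,"offset":[0.034,-0.029,0]},
  {"gripper":0,"offset":[0.034,-0.029,0]},
  {"gripper":0,"offset":[0.034,-0.029,0]},
  {"gripper":0,"offset":[0.034,-0.029,0]},
  {"gripper":0,"offset":[0.034,-0.029,0]},
  {"gripper":0,"offset":[0.034,-0.029,0]},
  {"gripper":0,"offset":[0.034,-0.029,0]},
  {"gripper":0,"offset":[0.034,-0.029,0]},
  {"gripper":0,"offset":[0.034,-0.029,0]},
  {"gripper":0,"offset":[0.034,-0.029,0]},
  {"gripper":0,"offset":[0.034,-0.029,0]},
  {"gripper":0,"offset":[0.034,-0.029,0]},
  {"gripper":0,"offset":[0,0,0]},
  {"gripper":0,"offset":[0,0,0]},
])

```text
schema error: expected keys gripper, offset, rotation
```

Request:
jog_arm([
  {"gripper":0,"offset":[0,0,-0.03],"rotation":[0,0,0]},
  {"gripper":0,"offset":[0.034,-0.029,0],"rotation":[0,0,0]},
  {"gripper":0,"offset":[0.034,-0.029,0],"rotation":[0,0,0]},
  {"gripper":0,"offset":[0.034,-0.029,0],"rotation":[0,0,0]},
  {"gripper":0,"offset":[0.034,-0.029,0],"rotation":[0,0,0]},
  {"gripper":0,"offset":[0.034,-0.029,0],"rotation":[0,0,0]},
  {"gripper":0,"offset":[0.034,-0.029,0],"rotation":[0,0,0]},
  {"gripper":0,"offset":[0.034,-0.029,0],"rotation":[0,0,0]},
  {"gripper":0,"offset":[0.034,-0.029,0],"rotation":[0,0,0]},
  {"gripper":0,"offset":[0.034,-0.029,0],"rotation":[0,0,0]},
  {"gripper":0,"offset":[0.034,-0.029,0],"rotation":[0,0,0]},
  {"gripper":0,"offset":[0.034,-0.029,0],"rotation":[0,0,0]},
  {"gripper":0,"offset":[0.034,-0.029,0],"rotation":[0,0,0]},
  {"gripper":0,"offset":[0.034,-0.029,0],"rotation":[0,0,0]},
  {"gripper":0,"offset":[0.034,-0.029,0],"rotation":[0,0,0]},
  {"gripper":0,"offset":[0.034,-0.029,0],"rotation":[0,0,0]},
  {"gripper":0,"offset":[0,0,0],"rotation":[0,0,0]},
  {"gripper":0,"offset":[0,0,0],"rotation":[0,0,0]},
])

```text
clock: 1.9
position: [0.5407, -0.0619, 0.2717]
ee_rot: [0.993, 0.121, -0.0, -0.0]
ft_force: [-1.0, -0.8, 0.0]
grip_width: 0.001
grasp_force: 0.0
```

Run:
```python
from h import *
from workcell import manip
o=manip.get_obs();print({k:np.round(o[k],3) for k in("joint_pos","position","ee_rot","ft_force","grip_width","clock")})
s=imaging.camera("scene");t=imaging.camera("top")
cv2.imwrite("pics/c1.png",np.hstack([cv2.resize(s[100:310,150:340],(380,420)),cv2.resize(t[85:245,205:390],(416,360)).copy() if 0 else cv2.resize(t[60:270,200:400],(400,420))]))
```

```text
{'joint_pos': array([ 0.587,  0.193, -0.631,  1.604,  0.115,  1.383, -1.385]), 'position': array([ 0.541, -0.062,  0.272]), 'ee_rot': array([ 0.993,  0.121, -0.   , -0.   ]), 'ft_force': array([-1.011, -0.834,  0.036]), 'grip_width': np.float64(0.001), 'clock': np.float64(1.9)}
```

View pics/c1.png

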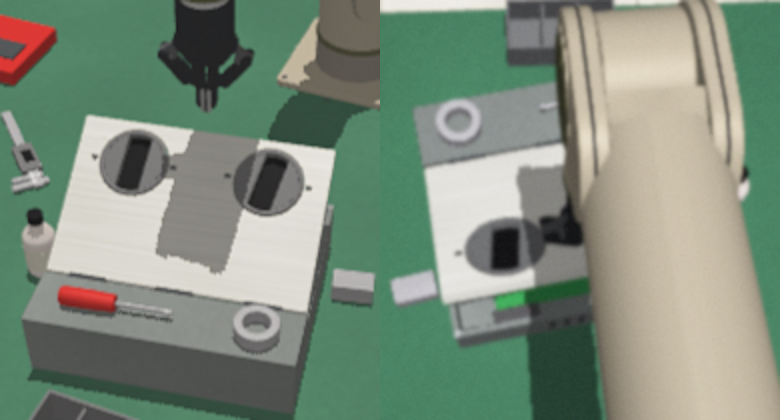

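The fingertips are midway between the fasteners, above the front of the panel. Next I'll push down.

Request:
jog_arm([
  {"gripper":0,"offset":[0,0,0.03],"rotation":[0,0,0]},
  {"gripper":0,"offset":[0,0,0.02],"rotation":[0,0,0]},
  {"gripper":0,"offset":[0,0,0.01],"rotation":[0,0,0]},
  {"gripper":0,"offset":[0,0,0.01],"rotation":[0,0,0]},
  {"gripper":0,"offset":[0,0,0.01],"rotation":[0,0,0]},
  {"gripper":0,"offset":[0,0,0.01],"rotation":[0,0,0]},
  {"gripper":0,"offset":[0,0,0.01],"rotation":[0,0,0]},
  {"gripper":0,"offset":[0,0,0.01],"rotation":[0,0,0]},
  {"gripper":0,"offset":[0,0,0.01],"rotation":[0,0,0]},
  {"gripper":0,"offset":[0,0,0.01],"rotation":[0,0,0]},
  {"gripper":0,"offset":[0,0,0.01],"rotation":[0,0,0]},
  {"gripper":0,"offset":[0,0,0.006],"rotation":[0,0,0]},
  {"gripper":0,"offset":[0,0,0],"rotation":[0,0,0]},
])

```text
clock: 3.3
position: [0.5402, -0.0628, 0.1252]
ee_rot: [0.993, 0.12, -0.001, -0.0]
ft_force: [0.6, -0.2, 0.0]
grip_width: 0.001
grasp_force: 0.0
```

Request:
jog_arm([
  {"gripper":0,"offset":[0,0,0.005],"rotation":[0,0,0]},
  {"gripper":0,"offset":[0,0,0.005],"rotation":[0,0,0]},
  {"gripper":0,"offset":[0,0,0.003],"rotation":[0,0,0]},
  {"gripper":0,"offset":[0,0,0],"rotation":[0,0,0]},
])

```text
clock: 3.7
position: [0.5406, -0.0629, 0.1129]
ee_rot: [0.993, 0.12, -0.0, -0.0]
ft_force: [0.2, 0.8, 0.2]
grip_width: 0.002
grasp_force: 0.0
```

Request:
jog_arm([
  {"gripper":0,"offset":[0,0,0.002],"rotation":[0,0,0]},
  {"gripper":0,"offset":[0,0,0.001],"rotation":[0,0,0]},
  {"gripper":0,"offset":[0,0,0],"rotation":[0,0,0]},
])

```text
clock: 4.0
position: [0.5408, -0.0629, 0.1111]
ee_rot: [0.993, 0.12, 0.0, 0.0]
ft_force: [-4.2, 0.7, 9.0]
grip_width: 0.001
grasp_force: 4.7
```

The 9 N at tip height z = 0.100 means the panel is on its hard stop. I'll go up, turn the tool counter-clockwise to line up with the slots, and look.

Request:
jog_arm([
  {"gripper":0,"offset":[0,0,-0.03],"rotation":[0,0,0]},
  {"gripper":0,"offset":[0,0,-0.04],"rotation":[0,0,0]},
  {"gripper":0.48,"offset":[0,0,-0.04],"rotation":[0,0,-8]},
  {"gripper":0.48,"offset":[0,0,0],"rotation":[0,0,-8]},
  {"gripper":0.48,"offset":[0,0,0],"rotation":[0,0,-8]},
  {"gripper":0.48,"offset":[0,0,0],"rotation":[0,0,-8]},
  {"gripper":0.48,"offset":[0,0,0],"rotation":[0,0,-8]},
  {"gripper":0.48,"offset":[0,0,0],"rotation":[0,0,-8]},
  {"gripper":0.48,"offset":[0,0,0],"rotation":[0,0,-8]},
  {"gripper":0.48,"offset":[0,0,0],"rotation":[0,0,-8]},
  {"gripper":0.48,"offset":[0,0,0],"rotation":[0,0,-8]},
  {"gripper":0.48,"offset":[0,0,0],"rotation":[0,0,-8]},
  {"gripper":0.48,"offset":[0,0,0],"rotation":[0,0,0]},
])

```text
clock: 5.3
position: [0.5406, -0.063, 0.2202]
ee_rot: [0.683, 0.731, -0.0, -0.0]
ft_force: [0.2, -0.9, 0.1]
grip_width: 0.478
grasp_force: 0.0
```

Run:
```python
from h import *
from workcell import manip
o=manip.get_obs();print({k:np.round(o[k],3) for k in("joint_pos","position","ee_rot","grip_width")})
s=imaging.camera("scene");t=imaging.camera("top")
cv2.imwrite("pics/s2.png",s);cv2.imwrite("pics/t2.png",t)
cv2.imwrite("pics/c2.png",np.hstack([cv2.resize(s[120:320,150:340],(399,420)),cv2.resize(t[70:270,205:395],(399,420))]))
```

```text
{'joint_pos': array([ 0.727,  0.258, -0.803,  1.674,  0.192,  1.291, -0.044]), 'position': array([ 0.541, -0.063,  0.22 ]), 'ee_rot': array([ 0.683,  0.731, -0.   , -0.   ]), 'grip_width': np.float64(0.478)}
```

View pics/c2.png

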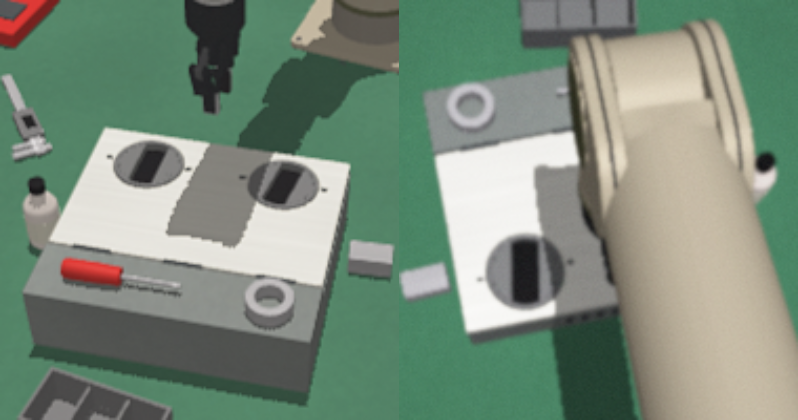

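The panel is flush in both views. The heads are at scene px of about (221,199) and (285,208), and the left head is at top px of about (265,198). I'll measure them now.

Run:
```python
from h import *
s=cv2.imread("pics/s2.png");t=cv2.imread("pics/t2.png")
def head(img,c,box,thr=150):  # grey head: darker than shaded panel
    x0,y0,x1,y1=box; g=cv2.cvtColor(img,6)[y0:y1,x0:x1]; m=(g<thr).astype(np.uint8)
    k,l,st,ce=cv2.connectedComponentsWithStats(m); i=1+np.argmax(st[1:,4]); cn=max(cv2.findContours((l==i).astype(np.uint8),0,1)[0],key=cv2.contourArea)
    e=cv2.fitEllipse(cv2.convexHull(cn)); return np.add(e[0],[x0,y0]),e[1]
for n,nm,b,thr in(("R",'scene',(200,183,242,214),130),("L",'scene',(265,193,306,222),100),("L",'top',(240,178,290,220),105)):
    img=s if nm=='scene' else t
    for th in (thr-15,thr):
        c,ax=head(img,nm,b,th); print(n,nm,th,c.round(1),np.round(ax,1),plane(nm,c,.102).round(4))
    k=slots(img,b); 
    q=cv2.boxPoints(k[2]); f=[plane(nm,p+[b[0],b[1]],.088) for p in q]
    e=[f[i+1]-f[i] for i in range(2)]; d=max(e,key=np.linalg.norm)[:2]
    print("  slot",plane(nm,k[0],.088).round(4),np.round([np.linalg.norm(x) for x in e],3),"yaw",np.degrees(np.arctan2(*(d*np.sign(d[0]))[::-1])).round(1))
for nm,p in(("scene",(316.7,197.1)),("scene",(201,181)),("scene",(163.3,259)),("scene",(297.6,282.9)),("top",(237.9,229.5)),("top",(217.4,113.8))):print(nm,p,plane(nm,p,.1).round(4))
```

```text
R scene 115 [219.9 198.1] [20.5 30.7] [ 0.5809 -0.1521  0.102 ]
R scene 130 [220.3 198. ] [21.1 32.7] [ 0.5803 -0.1512  0.102 ]
  slot [ 0.5698 -0.1575  0.088 ] [0.069 0.026] yaw 8.8
L scene 85 [284.  207.4] [13.  23.1] [0.5479 0.0345 0.102 ]
L scene 100 [284.5 207.1] [12.9 24.3] [0.5462 0.0352 0.102 ]
  slot [0.5386 0.0314 0.088 ] [0.07  0.027] yaw -0.6
L top 90 [264.9 198.9] [19.3 33. ] [0.5436 0.0328 0.102 ]
L top 105 [265.1 198.7] [23.2 32.5] [0.5441 0.0324 0.102 ]
  slot [0.5463 0.0335 0.088 ] [0.026 0.075] yaw -1.7
scene (316.7, 197.1) [0.4687 0.1068 0.1   ]
scene (201, 181) [ 0.5314 -0.2395  0.1   ]
scene (163.3, 259) [ 0.8435 -0.1853  0.1   ]
scene (297.6, 282.9) [0.7879 0.1614 0.1   ]
top (237.9, 229.5) [0.4663 0.1037 0.1   ]
top (217.4, 113.8) [0.7862 0.155  0.1   ]
```

Left head is at about (0.5455, 0.034) with its slot yaw at about -1°. Right head is at about (0.578, -0.153) with its slot yaw at about 9°. I'll go above the left one.

Request:
jog_arm([
  {"gripper":0.48,"offset":[0.032,0.004,0],"rotation":[0,0,0]},
  {"gripper":0.48,"offset":[0.032,0.004,0],"rotation":[0,0,0]},
  {"gripper":0.48,"offset":[0.0325,0.0036,0],"rotation":[0,0,5]},
  {"gripper":0.48,"offset":[0,0,0.04],"rotation":[0,0,0]},
  {"gripper":0.48,"offset":[0,0,0.038],"rotation":[0,0,0]},
  {"gripper":0.48,"offset":[0,0,0.02],"rotation":[0,0,0]},
  {"gripper":0.48,"offset":[0,0,0],"rotation":[0,0,0]},
])

```text
clock: 6.1
position: [0.544, 0.0339, 0.1196]
ee_rot: [0.716, 0.699, -0.002, -0.002]
ft_force: [-0.4, 0.3, 0.6]
grip_width: 0.479
grasp_force: 0.0
```

Run:
```python
from h import *
from workcell import manip
s=imaging.camera("scene");t=imaging.camera("top");cv2.imwrite("pics/t3.png",t)
cv2.imwrite("pics/c3.png",np.hstack([cv2.resize(s[170:245,235:330],(500,395),interpolation=2),cv2.resize(t[130:270,295:385],(254,395),interpolation=2)]))
```

```text
(no output)
```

View pics/c3.png

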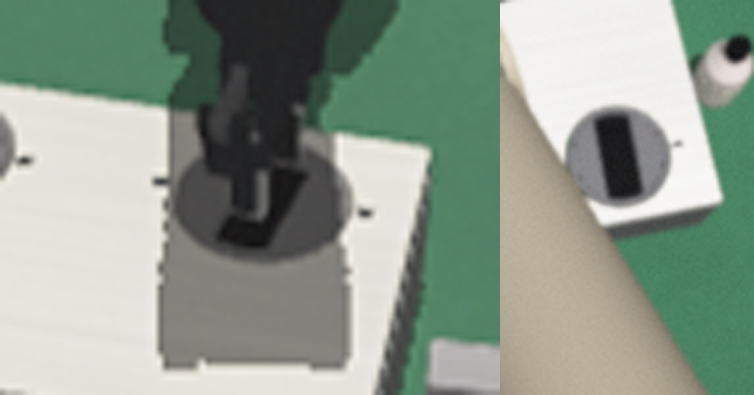

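The fingertips hover over the left slot and line up with it. The right head is now clear in the top view at about (336.5,185). I'll go down gently.

Request:
jog_arm([
  {"gripper":0.48,"offset":[0,0.001,0.007],"rotation":[0,0,0]},
  {"gripper":0.48,"offset":[0,0,0.006],"rotation":[0,0,0]},
  {"gripper":0.48,"offset":[0,0,0.005],"rotation":[0,0,0]},
  {"gripper":0.48,"offset":[0,0,0],"rotation":[0,0,0]},
])

```text
clock: 6.6
position: [0.5465, 0.034, 0.1037]
ee_rot: [0.715, 0.7, -0.0, -0.0]
ft_force: [0.3, 0.2, 0.1]
grip_width: 0.478
grasp_force: 0.0
```

Run:
```python
from h import *
t=cv2.imread("pics/t3.png")
print(plane("top",(336.5,185.3),.102)); k=slots(t,(322,165,352,205)); print(k, plane("top",k[0],.088))
```

```text
[ 0.57375379 -0.15381293  0.102     ]
(array([336.52982456, 185.29473684]), np.int32(285), ((14.538461685180664, 20.19230842590332), (27.65237808227539, 10.39415454864502), 78.69007110595703)) [ 0.57781902 -0.15631879  0.088     ]
```

Request:
jog_arm([
  {"gripper":0.48,"offset":[0,0,0.004],"rotation":[0,0,0]},
  {"gripper":0.48,"offset":[0,0,0.002],"rotation":[0,0,0]},
  {"gripper":0.48,"offset":[0,0,0],"rotation":[0,0,0]},
])

```text
clock: 6.9
position: [0.5467, 0.0341, 0.098]
ee_rot: [0.715, 0.7, -0.0, -0.0]
ft_force: [-0.1, -0.5, -0.6]
grip_width: 0.48
grasp_force: 0.0
```

Request:
jog_arm([
  {"gripper":0.48,"offset":[0,0,0],"rotation":[0,0,6]},
  {"gripper":0.48,"offset":[0,0,0],"rotation":[0,0,6]},
  {"gripper":0.48,"offset":[0,0,0],"rotation":[0,0,6]},
  {"gripper":0.48,"offset":[0,0,0],"rotation":[0,0,6]},
  {"gripper":0.48,"offset":[0,0,0],"rotation":[0,0,6]},
  {"gripper":0.48,"offset":[0,0,0],"rotation":[0,0,0]},
])

```text
clock: 7.5
position: [0.5466, 0.0333, 0.0983]
ee_rot: [0.872, 0.49, -0.001, 0.0]
ft_force: [-0.9, -3.2, 1.6]
grip_width: 0.485
grasp_force: 1.9
```

```bash
python3 -c "
from workcell import manip
o=manip.get_obs();print(o['torque'],o['ft_force'],o['joint_pos'])"
```

```text
[-0.7219094   0.37840415  0.09236945] [-0.92822282 -3.23614229  1.57782355] [ 0.44697422  0.37906472 -0.69840435  1.80062073  0.27733437  1.06249173
 -0.90004838]
```

Light contact forces so far, so it is turning. I'll continue towards the stop.

Request:
jog_arm([
  {"gripper":0.48,"offset":[0,0,0],"rotation":[0,0,6]},
  {"gripper":0.48,"offset":[0,0,0],"rotation":[0,0,6]},
  {"gripper":0.48,"offset":[0,0,0],"rotation":[0,0,6]},
  {"gripper":0.48,"offset":[0,0,0],"rotation":[0,0,6]},
  {"gripper":0.48,"offset":[0,0,0],"rotation":[0,0,6]},
  {"gripper":0.48,"offset":[0,0,0],"rotation":[0,0,6]},
  {"gripper":0.48,"offset":[0,0,0],"rotation":[0,0,6]},
  {"gripper":0.48,"offset":[0,0,0],"rotation":[0,0,6]},
  {"gripper":0.48,"offset":[0,0,0],"rotation":[0,0,3]},
  {"gripper":0.48,"offset":[0,0,0],"rotation":[0,0,0]},
])

```text
clock: 8.5
position: [0.5457, 0.0323, 0.0981]
ee_rot: [0.998, 0.068, -0.001, 0.001]
ft_force: [-6.8, -8.2, 5.8]
grip_width: 0.477
grasp_force: 4.8
```

```bash
python3 -c "
from workcell import manip
o=manip.get_obs();print(o['torque'],o['ft_force'],o['joint_pos'])"
```

```text
[-1.46351334  1.53696359  0.17917852] [-6.84780383 -8.23161822  5.76032791] [ 0.32716361  0.3461761  -0.55048031  1.80731073  0.20874219  1.04887689
 -1.73655084]
```

Request:
jog_arm([
  {"gripper":0.48,"offset":[0,0,0],"rotation":[0,0,2]},
  {"gripper":0.48,"offset":[0,0,0],"rotation":[0,0,2]},
  {"gripper":0.48,"offset":[0,0,0],"rotation":[0,0,2]},
  {"gripper":0.48,"offset":[0,0,0],"rotation":[0,0,0]},
])

```text
clock: 8.9
position: [0.5454, 0.0324, 0.098]
ee_rot: [1.0, 0.016, -0.002, 0.001]
ft_force: [-8.3, -6.6, 5.6]
grip_width: 0.485
grasp_force: 4.7
```

Run:
```python
from h import *
from workcell import manip
o=manip.get_obs();print(o['torque'],o['ft_force'],o['joint_pos'][-1])
s=imaging.camera("scene")
cv2.imwrite("pics/c4.png",cv2.resize(s[170:245,190:330],(784,420),interpolation=2))
```

```text
[-1.47435953  1.6397233   0.12904075] [-8.28201956 -6.60181561  5.58067739] -1.8351653068869394
```

View pics/c4.png

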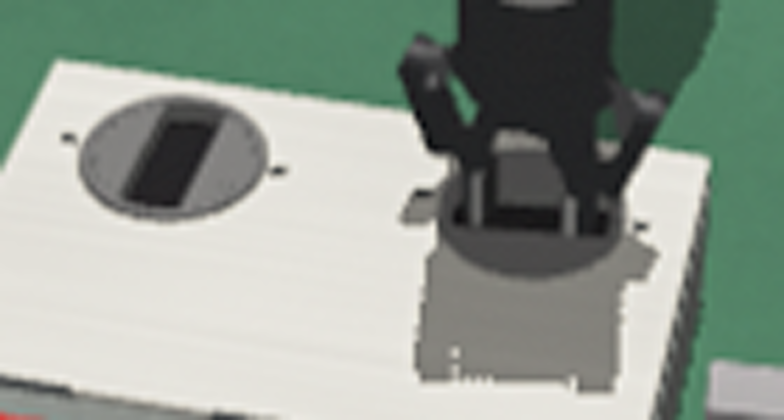

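The slot is nearly in line with the two side marks at about (423,190) and (640,226). There is no jump in torque yet, so I'll keep turning in small steps.

Request:
jog_arm([
  {"gripper":0.48,"offset":[0,0,0],"rotation":[0,0,2]},
  {"gripper":0.48,"offset":[0,0,0],"rotation":[0,0,2]},
  {"gripper":0.48,"offset":[0,0,0],"rotation":[0,0,0]},
])

```text
clock: 9.25
position: [0.5453, 0.0324, 0.098]
ee_rot: [1.0, -0.019, -0.002, 0.001]
ft_force: [-9.0, -7.4, 6.4]
grip_width: 0.478
grasp_force: 5.1
```

```bash
python3 -c "
from workcell import manip
o=manip.get_obs();print(o['torque'],o['ft_force'],o['joint_pos'][-1])"
```

```text
[-1.37389492  1.85030838  0.15440659] [-8.99997214 -7.35815009  6.35308848] -1.9015268023603435
```

Request:
jog_arm([
  {"gripper":0.48,"offset":[0,0,0],"rotation":[0,0,2]},
  {"gripper":0.48,"offset":[0,0,0],"rotation":[0,0,2]},
  {"gripper":0.48,"offset":[0,0,0],"rotation":[0,0,0]},
])

```text
clock: 9.55
position: [0.5451, 0.0325, 0.098]
ee_rot: [0.999, -0.053, -0.002, 0.002]
ft_force: [-10.5, -7.6, 8.2]
grip_width: 0.478
grasp_force: 12.7
```

Run:
```python
from h import *
from workcell import manip
o=manip.get_obs();print(o['torque'],o['ft_force'],o['joint_pos'][-1])
s=imaging.camera("scene")
cv2.imwrite("pics/c5.png",cv2.resize(s[170:245,190:330],(784,420),interpolation=2))
```

```text
[-1.41933063  2.13595589  0.66544422] [-10.54192992  -7.5609895    8.15102559] -1.9672932199307644
```

View pics/c5.png

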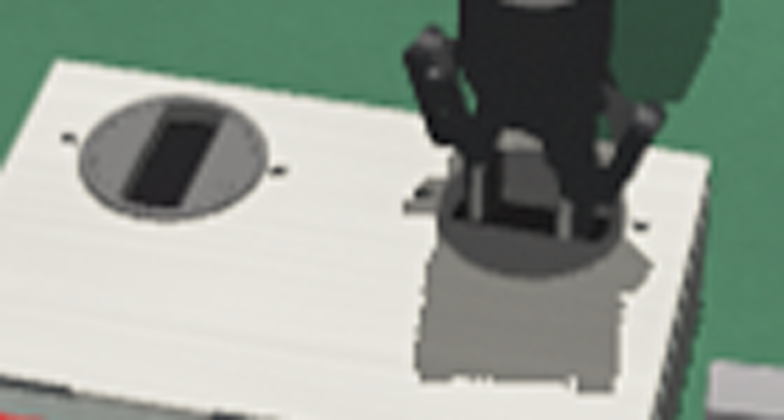

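The torque jumped to 0.67 N m, which is the stop, and the slot is in line with the marks. I'll back off into the slack, lift, turn back and go above the right fastener.

Request:
jog_arm([
  {"gripper":0.48,"offset":[0,0,0],"rotation":[0,0,-7]},
  {"gripper":0.48,"offset":[0,0,0],"rotation":[0,0,-7]},
  {"gripper":0.48,"offset":[0,0,0],"rotation":[0,0,0]},
  {"gripper":0.48,"offset":[0,0,-0.02],"rotation":[0,0,0]},
  {"gripper":0.48,"offset":[0,0,-0.04],"rotation":[0,0,0]},
  {"gripper":0.48,"offset":[0,0,-0.04],"rotation":[0,0,-8]},
  {"gripper":0.48,"offset":[0,0,0],"rotation":[0,0,-8]},
  {"gripper":0.48,"offset":[0,0,0],"rotation":[0,0,-8]},
  {"gripper":0.48,"offset":[0,0,0],"rotation":[0,0,-8]},
  {"gripper":0.48,"offset":[0,0,0],"rotation":[0,0,-8]},
  {"gripper":0.48,"offset":[0,0,0],"rotation":[0,0,-8]},
  {"gripper":0.48,"offset":[0,0,0],"rotation":[0,0,-8]},
  {"gripper":0.48,"offset":[0,0,0],"rotation":[0,0,-8]},
  {"gripper":0.48,"offset":[0,0,0],"rotation":[0,0,-8]},
  {"gripper":0.48,"offset":[0,0,0],"rotation":[0,0,-8]},
  {"gripper":0.48,"offset":[0,0,0],"rotation":[0,0,-8]},
  {"gripper":0.48,"offset":[0,0,0],"rotation":[0,0,-3]},
  {"gripper":0.48,"offset":[0,0,0],"rotation":[0,0,0]},
])

```text
clock: 11.4
position: [0.5469, 0.0344, 0.1983]
ee_rot: [0.651, 0.759, 0.0, -0.0]
ft_force: [0.1, -0.5, 0.3]
grip_width: 0.479
grasp_force: 0.0
```

Request:
jog_arm([
  {"gripper":0.48,"offset":[-0.0383,0,0],"rotation":[0,0,0]},
  {"gripper":0.48,"offset":[-0.0383,0,0],"rotation":[0,0,0]},
  {"gripper":0.48,"offset":[-0.0383,0,0],"rotation":[0,0,0]},
  {"gripper":0.48,"offset":[-0.0383,0,0],"rotation":[0,0,0]},
  {"gripper":0.48,"offset":[-0.0383,-0.0007,0],"rotation":[0,0,0]},
  {"gripper":0.48,"offset":[0,0,0.04],"rotation":[0,0,0]},
  {"gripper":0.48,"offset":[0,0,0.038],"rotation":[0,0,0]},
  {"gripper":0.48,"offset":[0,0,0],"rotation":[0,0,0]},
])

```text
clock: 12.2
position: [0.5724, -0.1549, 0.1156]
ee_rot: [0.652, 0.758, -0.002, -0.004]
ft_force: [-0.6, -0.5, -1.1]
grip_width: 0.479
grasp_force: 0.0
```

Run:
```python
from h import *
s=imaging.camera("scene");t=imaging.camera("top")
cv2.imwrite("pics/c6.png",np.hstack([cv2.resize(s[165:240,190:330],(560,300),interpolation=2),cv2.resize(t[150:250,220:300],(240,300),interpolation=2)]))
```

```text
(no output)
```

View pics/c6.png

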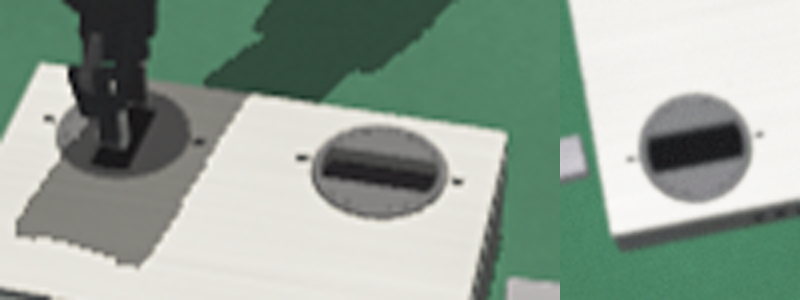

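The left slot lies parallel to the front edge, in line with its marks (top crop (630,158) to (760,134)). The fingers are over the right slot, so I'll go down.

Request:
jog_arm([
  {"gripper":0.48,"offset":[0,0,0.006],"rotation":[0,0,0]},
  {"gripper":0.48,"offset":[0,0,0.006],"rotation":[0,0,0]},
  {"gripper":0.48,"offset":[0,0,0],"rotation":[0,0,0]},
])

```text
clock: 12.6
position: [0.5754, -0.1552, 0.1084]
ee_rot: [0.651, 0.759, -0.0, 0.0]
ft_force: [0.7, 0.2, -0.4]
grip_width: 0.478
grasp_force: 0.0
```

Request:
jog_arm([
  {"gripper":0.48,"offset":[0,0,0.005],"rotation":[0,0,0]},
  {"gripper":0.48,"offset":[0,0,0.003],"rotation":[0,0,0]},
  {"gripper":0.48,"offset":[0,0,0.0024],"rotation":[0,0,0]},
  {"gripper":0.48,"offset":[0,0,0],"rotation":[0,0,0]},
])

```text
clock: 13.0
position: [0.5754, -0.1552, 0.0978]
ee_rot: [0.651, 0.759, -0.0, -0.0]
ft_force: [0.0, -0.2, 0.1]
grip_width: 0.48
grasp_force: 0.0
```

Request:
jog_arm([
  {"gripper":0.48,"offset":[0,0,0],"rotation":[0,0,6]},
  {"gripper":0.48,"offset":[0,0,0],"rotation":[0,0,6]},
  {"gripper":0.48,"offset":[0,0,0],"rotation":[0,0,6]},
  {"gripper":0.48,"offset":[0,0,0],"rotation":[0,0,6]},
  {"gripper":0.48,"offset":[0,0,0],"rotation":[0,0,6]},
  {"gripper":0.48,"offset":[0,0,0],"rotation":[0,0,6]},
  {"gripper":0.48,"offset":[0,0,0],"rotation":[0,0,6]},
  {"gripper":0.48,"offset":[0,0,0],"rotation":[0,0,6]},
  {"gripper":0.48,"offset":[0,0,0],"rotation":[0,0,0]},
])

```text
clock: 13.9
position: [0.5757, -0.1544, 0.098]
ee_rot: [0.904, 0.429, 0.0, -0.0]
ft_force: [0.9, 1.2, -0.3]
grip_width: 0.479
grasp_force: 1.1
```

```bash
python3 -c "
from workcell import manip
o=manip.get_obs();print(o['torque'],o['ft_force'],o['joint_pos'])"
```

```text
[ 0.51884733 -0.14557668  0.06004727] [ 0.87928643  1.2160504  -0.34505522] [ 0.58015375  0.43480242 -0.48965674  1.68175213  0.22585838  1.08114178
 -0.6626029 ]
```

Request:
jog_arm([
  {"gripper":0.48,"offset":[0,0,0],"rotation":[0,0,6]},
  {"gripper":0.48,"offset":[0,0,0],"rotation":[0,0,6]},
  {"gripper":0.48,"offset":[0,0,0],"rotation":[0,0,6]},
  {"gripper":0.48,"offset":[0,0,0],"rotation":[0,0,6]},
  {"gripper":0.48,"offset":[0,0,0],"rotation":[0,0,6]},
  {"gripper":0.48,"offset":[0,0,0],"rotation":[0,0,6]},
  {"gripper":0.48,"offset":[0,0,0],"rotation":[0,0,6]},
  {"gripper":0.48,"offset":[0,0,0],"rotation":[0,0,6]},
  {"gripper":0.48,"offset":[0,0,0],"rotation":[0,0,2]},
  {"gripper":0.48,"offset":[0,0,0],"rotation":[0,0,2]},
  {"gripper":0.48,"offset":[0,0,0],"rotation":[0,0,0]},
])

```text
clock: 15.0
position: [0.5757, -0.1546, 0.098]
ee_rot: [1.0, -0.009, 0.0, -0.0]
ft_force: [2.1, 3.4, 0.1]
grip_width: 0.481
grasp_force: 1.8
```

```bash
python3 -c "
from workcell import manip
o=manip.get_obs();print(o['torque'],o['ft_force'],o['joint_pos'][-1])"
```

```text
[ 0.67789244 -0.35828181  0.04758496] [2.05000593 3.43870918 0.14831814] -1.512241883651357
```

Request:
jog_arm([
  {"gripper":0.48,"offset":[0,0,0],"rotation":[0,0,2]},
  {"gripper":0.48,"offset":[0,0,0],"rotation":[0,0,2]},
  {"gripper":0.48,"offset":[0,0,0],"rotation":[0,0,1]},
  {"gripper":0.48,"offset":[0,0,0],"rotation":[0,0,0]},
])

```text
clock: 15.4
position: [0.5757, -0.1546, 0.098]
ee_rot: [0.999, -0.053, 0.0, -0.0]
ft_force: [2.6, 3.9, -0.4]
grip_width: 0.479
grasp_force: 12.0
```

```bash
python3 -c "
from workcell import manip
o=manip.get_obs();print(o['torque'],o['ft_force'],o['joint_pos'][-1])"
```

```text
[ 0.83696017 -0.46167094  0.75034051] [ 2.61679896  3.93732087 -0.40487911] -1.5946617564642374
```

The torque jumped to 0.75 N m at the same tool yaw as the left, so this is the stop. I'll back off, lift and move clear.

Request:
jog_arm([
  {"gripper":0.48,"offset":[0,0,0],"rotation":[0,0,-7]},
  {"gripper":0.48,"offset":[0,0,0],"rotation":[0,0,-7]},
  {"gripper":0.48,"offset":[0,0,0],"rotation":[0,0,0]},
  {"gripper":0.48,"offset":[0,0,-0.02],"rotation":[0,0,0]},
  {"gripper":0.48,"offset":[0,0,-0.04],"rotation":[0,0,0]},
  {"gripper":0.48,"offset":[0,0,-0.04],"rotation":[0,0,0]},
  {"gripper":0.48,"offset":[0,0,-0.04],"rotation":[0,0,0]},
  {"gripper":0.48,"offset":[-0.04,0.03,0],"rotation":[0,0,0]},
  {"gripper":0.48,"offset":[-0.04,0.03,0],"rotation":[0,0,0]},
  {"gripper":0.48,"offset":[-0.04,0.03,0],"rotation":[0,0,0]},
  {"gripper":0.48,"offset":[-0.02,0.04,0],"rotation":[0,0,0]},
  {"gripper":0.48,"offset":[-0.01,0.04,0],"rotation":[0,0,0]},
  {"gripper":0.48,"offset":[0,0.04,0],"rotation":[0,0,0]},
  {"gripper":0.48,"offset":[0,0,0],"rotation":[0,0,0]},
])

```text
clock: 16.8
position: [0.4526, -0.3897, 0.2371]
ee_rot: [0.998, 0.063, -0.001, 0.001]
ft_force: [-0.3, 1.0, -0.7]
grip_width: 0.482
grasp_force: 0.0
```

Run:
```python
from h import *
s=imaging.camera("scene");t=imaging.camera("top")
cv2.imwrite("pics/c7.png",np.hstack([cv2.resize(s[140:300,140:340],(400,320),interpolation=2),cv2.resize(t[80:240,200:400],(400,320),interpolation=2)]))
```

```text
(no output)
```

View pics/c7.png

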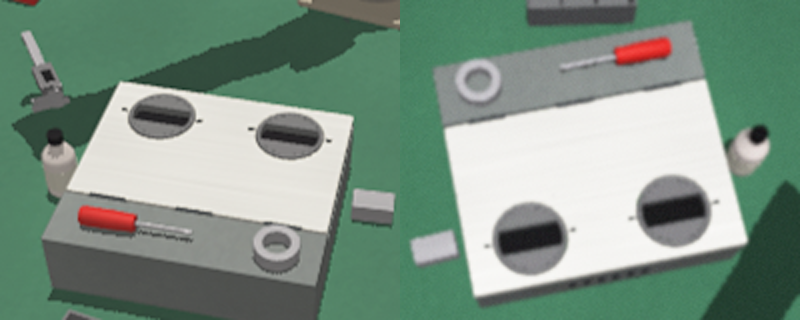

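The panel is flush, both slots are in line with their side marks (top crop, left at (530,238), right at (674,210)), and the bystanders have not moved. I'll hand in.

```bash
python3 -c "
from workcell import workorder
print(workorder.hand_in())"
```

```text
the job is handed in; nothing more can be done
None
```

The panel is shut, both fasteners are turned clockwise to their stops with their slots parallel to the front edge, and the job was handed in at about 17 s; the hand-in gave no verdict.

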